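Empty the polishing barrel and rack the umbrella runners

TASK

Slide the catch tray by its handle onto the taped spot under the polishing barrel, swing the barrel's lever over to the red 125-degree pouring mark (not far past it) and hold it there until every brass runner has slid out, then bring the barrel back level. Then slide the tray back onto its mat and lay all the runners in the notched rack, one to a pair of notches, every one with its dark crown at the red rail. Leave the empty tray on its mat and do not disturb the other things on the bench.

Things in the scene. Friction and masses are not known exactly. Their poses are not given: they have to be found in the camera images.
- barrel (a joint): Tilt of the polishing barrel, rad: 0 = level, mouth up; grows as the lever swings over to the machine's front (its -y, the tray side); 2.18 (125 degrees) = red pouring mark on the scale; travel 0 to 2.7. Balanced; a friction brake (0.5 N m, some 5 N at the grip) holds it wherever it is left.
- tilt_grip (a point): Middle of the black lever grip: round bar, 16 mm thick, 70 mm long, parallel to the machine's x, on the machine's side nearest the robot, free all round (lever arm 36 mm to its +x); it may turn in the fingers. Circles pivot at 115 mm: leans 62.5 degrees from vertical to the rear (+y) when the barrel is level, 62.5 degrees to the front at 125.
- pivot (a point): Fixed point on the trunnion axis of the green tilting-barrel machine, beside the lever grip: 162 mm to -x of the machine's middle, 195 mm above the bench. Axes are the machine's: x along the trunnions, away from the robot; -y the side it pours to; z up.
- mouth (a point): Middle of the mouth of the eight-sided steel barrel (inside 110 mm deep, 140 mm across the floor, 175 mm across the mouth; inner floor 24 mm above the trunnion axis). At 125 degrees its lower lip hangs 48 mm above the bench, 55 mm in front of the trunnion axis.
- pour_spot (a point): Point on the bench midway between four yellow tape corners, 135 mm in front (-y) of the machine's trunnion axis: where the catch tray's middle belongs when the barrel is emptied. Its axes are the machine's.
- tray: Loose catch tray, 0.7 kg, 200 (its x) by 190 mm (its y), steel with black floor 3 mm thick, lip 12 mm high; slides on the bench. Origin: middle of the underside. On its -y side a black handle bar along x, 12 mm thick, 80 mm long, its centre 132 mm from the origin and 30 mm above the bench, 29 mm clear of the lip (posts at x +-34 mm).
- mat: Flat blue mat on the bench (1 mm), the catch tray's own place. Origin: where the tray's origin belongs; tray and mat axes then point alike.
- rack: Fixed rack, 260 (its x) by 78 mm (y), base 6 mm thick. Two saw-toothed rails along x, 6 mm thick, at y = -23 (plain wood) and +23 mm (red), with 90 degree V notches at x = -78, -26, 26, 78 mm; notch bottoms 20, tips 46 mm above the bench. A runner lies along y, tube in two notches, axis 31 mm high, crown and bead just outside the rails; 40 mm free between rails. Origin: middle of the underside.
- runner1: Loose brass umbrella runner, 60 g: tube 16 mm thick, 84 mm long in all, with a dark notched eight-sided crown 28 mm across, 16 mm long at one end and a brass bead 22 mm across, 6 mm long at the other. Origin: on its axis, middle of the 62 mm of bare tube; x along the axis to the crown. Lying flat, its axis is 12 mm above the surface. May be absent; starts on the barrel's floor.
- runner2: Loose brass umbrella runner, 60 g: tube 16 mm thick, 84 mm long in all, with a dark notched eight-sided crown 28 mm across, 16 mm long at one end and a brass bead 22 mm across, 6 mm long at the other. Origin: on its axis, middle of the 62 mm of bare tube; x along the axis to the crown. Lying flat, its axis is 12 mm above the surface. May be absent; starts on the barrel's floor.
- runner3: Loose brass umbrella runner, 60 g: tube 16 mm thick, 84 mm long in all, with a dark notched eight-sided crown 28 mm across, 16 mm long at one end and a brass bead 22 mm across, 6 mm long at the other. Origin: on its axis, middle of the 62 mm of bare tube; x along the axis to the crown. Lying flat, its axis is 12 mm above the surface. May be absent; starts on the barrel's floor.
- runner4: Loose brass umbrella runner, 60 g: tube 16 mm thick, 84 mm long in all, with a dark notched eight-sided crown 28 mm across, 16 mm long at one end and a brass bead 22 mm across, 6 mm long at the other. Origin: on its axis, middle of the 62 mm of bare tube; x along the axis to the crown. Lying flat, its axis is 12 mm above the surface. May be absent; starts on the barrel's floor.
- crown1 (a point): Middle of the crown's end face of runner1, 47 mm from that runner's origin.
- crown2 (a point): Middle of the crown's end face of runner2, 47 mm from that runner's origin.
- crown3 (a point): Middle of the crown's end face of runner3, 47 mm from that runner's origin.
- crown4 (a point): Middle of the crown's end face of runner4, 47 mm from that runner's origin.
- jar: Bystander: a clear jar with a green lid, 72 mm across, 100 mm high; loose, to be left alone. Origin at its underside.
- tin: Bystander: a tin, 60 mm across, 75 mm high; loose, to be left alone. Origin at its underside.
- dish: Bystander: a small aluminium dish, 84 mm across, 30 mm high; loose, to be left alone. Origin at its underside.
- driver: Bystander: a screwdriver; loose, to be left alone. Origin at its underside.
- block: Bystander: a wooden block, 100 by 60 by 30 mm; loose, to be left alone. Origin at its underside.
- tape: Bystander: a roll of yellow tape, 68 mm across, 22 mm high; loose, to be left alone. Origin at its underside.

How it is judged:
By the outcome, as a careful person would: the job done as asked, in the order asked, and still so for the second after the job is handed in, with the robot touching nothing.
Of runner1, runner2, runner3, runner4 only 2 to 4 are there at a start; the rules pass over those that are not, and their reading is None.
At some moment in a run one of tray may be knocked a few centimetres aside while the robot is not near it.
Once in a run the grip may slacken for a moment while it holds something.
It also fails if it takes over 210 s, if anything falls off the work surface, if the arm or the gripper's body presses on something with over 40 N, if the wrist force passes 120 N, or if a joint passes its speed limit or range.

ROBOT

A 6-joint arm with a two-finger parallel gripper is mounted at the origin on the work surface. World frame = base frame: x ahead of the robot, y to its left, z up, the work surface at z = 0. Lengths are in mm, angles in rad, forces in N, time in s.
With the tool pointing down it reaches from about 375 to 975 mm from the base axis. Payload 3.8 kg.
Tool frame: the origin (TCP) lies at the very end of the fingers, on their centre line; the grasp point (between the pads) lies 19 mm behind it; z points along the fingers, y is the line along which they close (so a half turn about z gives the same grasp; the last joint's range is limited). The gripper opens to 88 mm and grips with 3 to 60 N. Pads are 18 mm wide; open, the fingers measure 123 mm over their backs; the gripper's body (75 mm by 187 mm) begins 45 mm behind the grasp point.
Start: joints at [-1.188, 0.264, 1.604, -0, 1.274, -0.037], TCP at [275.109, -616.387, 238.706] pointing down, gripper open.
Joint ranges: [-2.63, 2.63], [-0.94, 2.18], [0.31, 2.57], [-1.31, 4.45], [0, 2.66], [-2.55, 2.55]. Speed limits (rad/s): [2.57, 2.57, 3.14, 3.14, 3.14, 3.14].

INTERFACE

Orientations are given as a unit quaternion [w, x, y, z].
In Python, from rig import robot, fingers, solver, sensors, imaging, finish_job gives the robot as it stands. Calls block until the motion is done:
- robot.reach(position, orientation): joint-space move of the TCP to a pose.
- robot.line_to(position, rot=None, feed=150, until_force=None): straight line of the TCP; rot=None keeps the orientation; feed is the mean speed in mm/s. With until_force (N) it stops when the force on the tool has changed by that much, and returns True; else False.
- robot.move_joints(angles): joint-space move.
- fingers.gripper_to(opening, f_grip=None): finger opening in mm; f_grip is the grip in N (None keeps the last); returns when the fingers have stopped.
- robot.dwell(seconds).
- solver.solve_ik(position, orientation): joint angles nearest the present ones, or None.
- sensors.read_state(): the state.
- imaging.camera(name): name is "scene" or "top"; returns a dict with "image" (384x512x3 uint8, blue, green, red), "depth" (384x512 float32, mm along the optical axis (not along the pixel's ray), 0 where there is no reading), "fov_y" (degrees; the focal length in pixels is half the picture's height over the tangent of half this angle, whatever the lens; pixels are square), "cx", "cy" (the principal point, pixels), "k1" (the pictures are not rectified: a ray, as slopes to the right and down, at radius r is drawn at 1 + k1 r^2 times it, then the intrinsics apply), "R" (3x3) and "t" (3): a world point X has camera coordinates R X + t. Camera axes: x right, y down, z forward; pixel columns grow to the right and rows downward; lengths in mm; the calibration is good to about 2 mm. A picture is of the moment at which its call begins.
A pose or a line that the arm cannot do raises robot.PlanningError and nothing moves.
- finish_job(): hands the job in; it is judged then, once.
The state is a dict: "t": time; "qpos": joint angles; "dq": joint speeds; "joint_torque": joint torques, N m; "ee_pos": TCP position; "orientation": TCP orientation; "contact_force": force on the tool from outside, world axes, zero at the start; "torque": the same for the moment, N m; "opening": finger opening in mm; "finger_force": force on a finger pad.
Only numpy, scipy, OpenCV 4.12 (cv2) and the standard library are available. Lean on these libraries where they do the work, as an engineer would, in place of code of your own. Each camera call takes 0.05 s, during which the arm holds its last target. There are 200 camera calls.

## Working session

There is one attempt and no reset: what is moved stays moved. The work goes in short steps, each a Python script; the robot and the scene stay as the last script left them, time stands still between calls to the robot, and variables do not carry over. Pictures are saved under pics/ and viewed, at most 14 in all, crops included, and the job is handed in when it is done.

```bash
ls; mkdir -p pics; cat > h.py <<'E'
import numpy as np, cv2, sys
from rig import robot, fingers, solver, sensors, imaging, finish_job
def shot(name,fn=None):
    c=imaging.camera(name); c['f']=192/np.tan(np.radians(c['fov_y'])/2)
    if fn: cv2.imwrite('pics/'+fn,c['image'])
    np.save('/tmp/%s.npy'%name,c,allow_pickle=True); return c
def load(name): return np.load('/tmp/%s.npy'%name,allow_pickle=True).item()
def rays(c,uv):
    uv=np.atleast_2d(np.asarray(uv,float)); K=np.array([[c['f'],0,c['cx']],[0,c['f'],c['cy']],[0,0,1]])
    n=cv2.undistortPointsIter(uv[:,None],K,np.array([c['k1'],0,0,0.]),None,None,(3,100,1e-10))[:,0]
    return np.c_[n,np.ones(len(n))]
def plane(c,uv,z=0):
    d=rays(c,uv)@c['R']; o=-c['R'].T@c['t']; return o+d*((z-o[2])/d[:,2])[:,None]
def pts(c,uv):
    uv=np.atleast_2d(np.asarray(uv)); dz=c['depth'][uv[:,1].astype(int),uv[:,0].astype(int)]
    return (rays(c,uv)*dz[:,None]-c['t'])@c['R']
def cloud(c):
    v,u=np.mgrid[:384,:512]; return pts(c,np.c_[u.ravel(),v.ravel()]).reshape(384,512,3)
def tri(c1,p1,c2,p2):
    A=[];b=[]
    for c,p in((c1,p1),(c2,p2)):
        d=(rays(c,p)@c['R'])[0];d/=np.linalg.norm(d);o=-c['R'].T@c['t'];P=np.eye(3)-np.outer(d,d);A.append(P);b.append(P@o)
    return np.linalg.solve(A[0]+A[1],b[0]+b[1])
def qdown(a):
    "tool down, closing direction (tool y) at world angle a"
    from scipy.spatial.transform import Rotation as Rn
    y=np.array([np.cos(a),np.sin(a),0]);z=np.array([0,0,-1.]);x=np.cross(y,z)
    return Rn.from_matrix(np.c_[x,y,z]).as_quat()[[3,0,1,2]]
E
python3 - <<'E'
from h import *
for n in('scene','top'):
    c=shot(n,n+'0.png'); print(n,c['fov_y'],c['k1'],c['cx'],c['cy'],np.round(-c['R'].T@c['t']),np.round(c['R'],2).tolist())
s=sensors.read_state();print(s['t'],s['orientation'],s['opening'])
a=cv2.resize(load('top')['image'],(800,600));cv2.imwrite('pics/top0b.png',a)
a=cv2.resize(load('scene')['image'],(800,600));cv2.imwrite('pics/scene0b.png',a)
E
```

```text
pics
scene 49.127003755286616 0.04291358519676596 251.14396992003648 186.20968733124582 [1098. -583. 1398.] [[0.7, 0.71, -0.0], [0.6, -0.6, -0.53], [-0.37, 0.37, -0.85]]
top 55.65709988370469 -0.057131187950094656 252.52772040493804 186.51168116369922 [ 434.  -70. 1263.] [[0.02, -1.0, 0.02], [-0.99, -0.02, -0.13], [0.13, -0.02, -0.99]]
0.1 [-9.77035319e-04  9.78053960e-01  2.08349382e-01 -1.75591708e-04] 88.19452946254164
```

View pics/top0b.png

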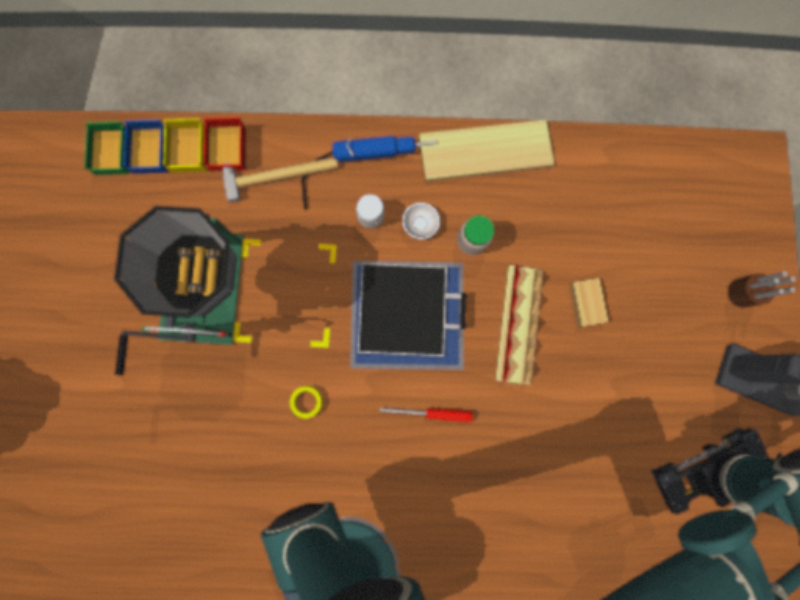

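View pics/scene0b.png

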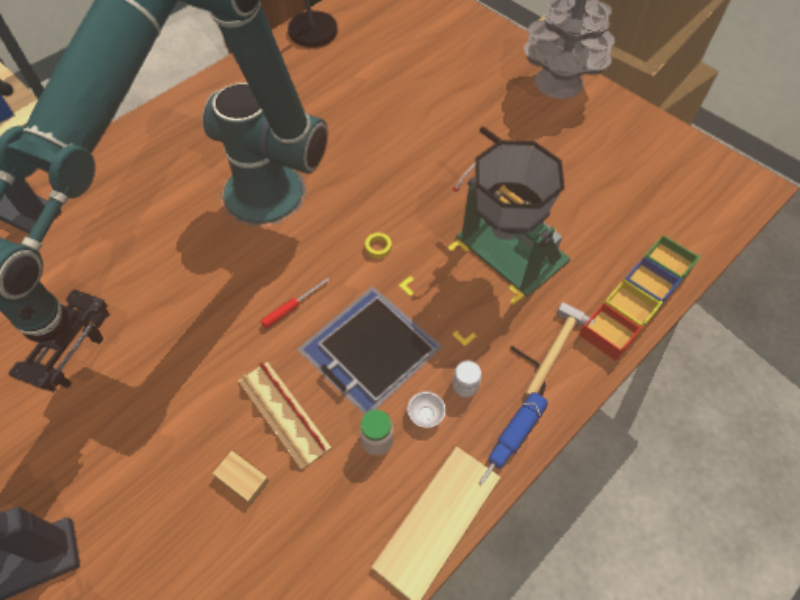

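The top picture shows three runners in the barrel (183-212,270). The tape corners are at (250,247), (328,252), (243,332) and (320,338), and the lever grip at (122,352). The tray sits on its mat at (405,310) with its handle at about (462,310). The rack is at (520,325), red rail to the left (+y). The scene view agrees with this.

```bash
python3 - <<'E'
from h import *
for n in('top','scene'):
    c=load(n); hsv=cv2.cvtColor(c['image'],cv2.COLOR_BGR2HSV); P=cloud(c)
    M={'yellow':((25,150,120),(35,255,255)),'blue':((105,80,50),(125,255,255)),'red':((0,180,80),(4,255,255)),'red2':((172,150,60),(180,255,255)),
       'wood':((18,60,130),(28,170,255)),'black':((0,0,0),(180,255,60))}
    for k,(lo,hi) in M.items():
        m=cv2.inRange(hsv,lo,hi); N,L,S,C=cv2.connectedComponentsWithStats(m)
        for i in range(1,N):
            if S[i,4]>=(25 if k!='black' else 60):
                q=P[L==i]; q=q[np.isfinite(q).all(1)]
                if q[:,0].mean()<200 or abs(q[:,1].mean())>650: continue
                r=cv2.minAreaRect(np.argwhere(L==i)[:,::-1].astype(np.float32))
                print(n,k,S[i,4],'px',C[i].round(1),'xyz',np.median(q,0).round(),'box',cv2.boxPoints(r).round().astype(int).tolist())
    # grip / rack top heights
t=load('top');P=cloud(t)
for (u,v) in [(78,226),(76,235),(295,199),(335,205),(325,204),(300,198)]: print((u,v),P[v,u].round())
E
```

```text
top yellow 228 px [117.8  91.3] xyz [929. 386.  43.] box [[105, 108], [105, 76], [129, 76], [129, 108]]
top yellow 47 px [157.8 157.9] xyz [701. 244.   1.] box [[151, 159], [160, 150], [166, 156], [156, 164]]
top yellow 53 px [153.9 215.4] xyz [493. 247.   0.] box [[145, 213], [150, 208], [161, 217], [156, 222]]
top yellow 75 px [206.  217.1] xyz [490.  60.   1.] box [[199, 210], [210, 210], [210, 222], [199, 222]]
top yellow 204 px [195.3 256.9] xyz [359.  93.  21.] box [[185, 247], [205, 247], [205, 267], [185, 267]]
top blue 264 px [88.6 91.2] xyz [939. 501.  39.] box [[79, 77], [105, 77], [105, 109], [79, 109]]
top blue 604 px [238.2  94.4] xyz [926. -37.  39.] box [[212, 91], [264, 85], [266, 98], [213, 103]]
top blue 31 px [229.1 181.5] xyz [621. -13.   1.] box [[228, 193], [229, 171], [230, 171], [229, 193]]
top blue 97 px [289.5 178.7] xyz [ 634. -224.    1.] box [[286, 171], [292, 171], [292, 186], [286, 186]]
top blue 115 px [289.4 198.9] xyz [ 563. -224.    1.] box [[286, 192], [293, 192], [293, 206], [286, 206]]
top blue 460 px [266.8 226.9] xyz [ 457. -159.    2.] box [[
[... 5117 characters left out ...]
 black 471 px [ 48.2 110.4] xyz [ 267. -444.  632.] box [[32, 119], [45, 93], [64, 102], [51, 128]]
scene black 117 px [335.2 123.2] xyz [603. 337. 218.] box [[323, 119], [327, 114], [347, 127], [343, 132]]
scene black 351 px [ 13.4 176.7] xyz [ 339. -596.  584.] box [[-1, 181], [16, 161], [28, 172], [12, 192]]
scene black 635 px [ 19.7 196.8] xyz [ 309. -616.  481.] box [[-2, 190], [31, 179], [40, 205], [6, 216]]
scene black 420 px [ 38.5 215.9] xyz [ 301. -611.  363.] box [[5, 236], [31, 186], [59, 200], [32, 250]]
(78, 226) [448. 391. 254.]
(76, 235) [424. 393. 258.]
(295, 199) [ 560. -240.   35.]
(335, 205) [ 545. -385.    6.]
(325, 204) [ 547. -350.    5.]
(300, 198) [ 568. -263.   -4.]
```

```bash
python3 - <<'E'
from h import *
a=load('top')['image']; b=load('scene')['image']
A=cv2.resize(a[120:250,50:180],(600,600),interpolation=cv2.INTER_CUBIC); cv2.imwrite('pics/c1.png',A)
A=cv2.resize(a[155:255,215:365],(792,528),interpolation=cv2.INTER_CUBIC); cv2.imwrite('pics/c2.png',A)
E
```

```text
(no output)
```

View pics/c1.png

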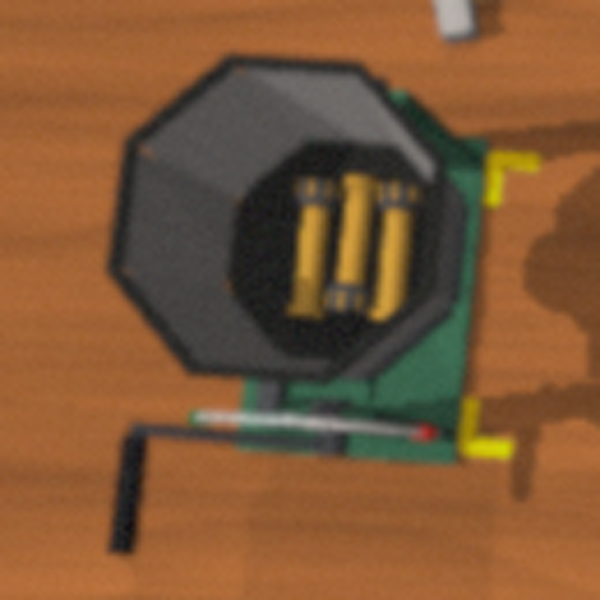

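View pics/c2.png

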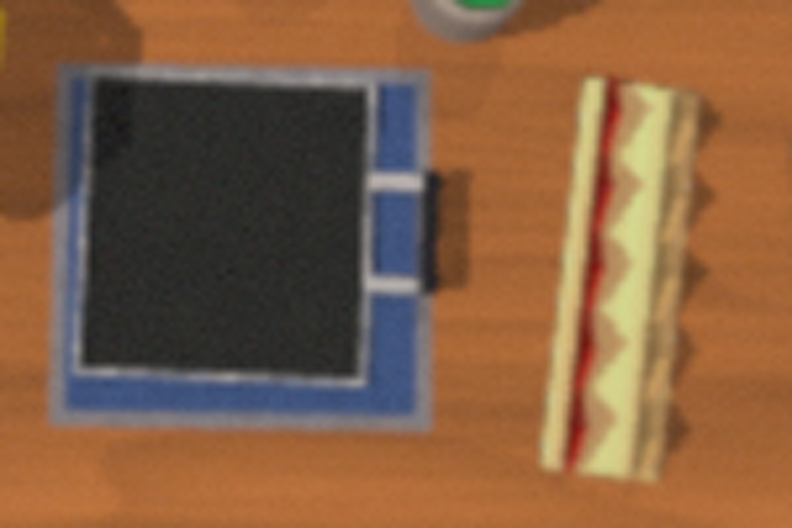

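c1 shows the grip bar from (132,435) to (120,550), which in the full frame is about (78,227), and three runners with alternating crown ends. c2 shows the tray sitting off-centre on the mat, the handle at (430,233), and the rack's red rail on the tray side.

```bash
cat >> h.py <<'E'
def rect(p):
    "centre, sizes and angle (long axis near world ax) of a minimum rectangle round xy points"
    (c,s,a)=cv2.minAreaRect(np.float32(p[:,:2])); return np.round(c,1),np.round(s,1),round(a,2)
def mask(c,lo,hi,box):
    hsv=cv2.cvtColor(c['image'],cv2.COLOR_BGR2HSV); m=cv2.inRange(hsv,lo,hi); k=np.zeros_like(m)
    x0,y0,x1,y1=box; k[y0:y1,x0:x1]=m[y0:y1,x0:x1]; return k
def quad(c,m,z):
    "largest blob's min rectangle on plane z"
    cn=max(cv2.findContours(m,cv2.RETR_EXTERNAL,cv2.CHAIN_APPROX_NONE)[0],key=cv2.contourArea)
    return rect(plane(c,cn[:,0],z))
E
python3 - <<'E'
from h import *
t=load('top');s=load('scene')
def proj(c,X):
    x=c['R']@X+c['t'];n=x[:2]/x[2];n=n*(1+c['k1']*n@n);return c['f']*n+[c['cx'],c['cy']]
for c,n in((t,'top'),(s,'scene')):
    print(n)
    for X in((701,244),(493,247),(490,60),(701,52)):
        u,v=proj(c,np.array([*X,0.])).astype(int)
        m=mask(c,(23,120,60),(36,255,255),(u-11,v-10,u+12,v+11))
        q=np.argwhere(m)[:,::-1]
        if len(q): P=plane(c,q,0); print(X,len(q),plane(c,q.mean(0)[None],0)[0].round(1),rect(P))
    P=cloud(c); m=(abs(P[...,0]-580)<160)&(abs(P[...,1]+340)<105)&(P[...,2]>3.5)&(P[...,2]<60)
    print('rackcloud',rect(P[m]), m.sum())
    mm=mask(c,(105,50,50),(130,255,255),(0,0,512,384)); mm[:]*=1
    ok=(abs(P[...,0]-560)<170)&(abs(P[...,1]+110)<140)
    b=np.uint8(ok&(cv2.cvtColor(c['image'],cv2.COLOR_BGR2HSV)[...,0]>30))*255
    print('mat',quad(c,b,1))
    k=np.uint8(ok&(c['image'].max(2)<65))*255; print('floor',quad(c,cv2.morphologyEx(k,cv2.MORPH_OPEN,np.ones((5,5))),3))
    # handle
    R=ok&(P[...,2]>22)&(P[...,2]<45); print('handle',P[R].mean(0).round(1),R.sum(),rect(P[R]))
    R=(abs(P[...,0]-450)<70)&(abs(P[...,1]-391)<30)&(P[...,2]>230)&(c['image'].max(2)<80);print('grip',np.median(P[R],0).round(1),P[R].min(0).round(),P[R].max(0).round(),R.sum(),rect(P[R]))
    g=np.uint8((abs(P[...,0]-590)<190)&(abs(P[...,1]-320)<130)&(P[...,2]<20))*mask(c,(65,100,20),(90,255,255),(0,0,512,384)); print('green',quad(c,g,6))
E
```

```text
top
(701, 244) 79 [701.3 239.7   0. ] (array([696.5, 234.2]), array([39.7, 42.6]), 1.27)
(493, 247) 79 [500.1 247.7   0. ] (array([505.4, 242.6]), array([38.1, 39.3]), 1.34)
(490, 60) 85 [492.1  63.1   0. ] (array([497.1,  68.9]), array([41.5, 38. ]), 1.95)
(701, 52) 61 [694.4  54.8   0. ] (array([689.7,  60.2]), array([39.9, 35.4]), 1.98)
rackcloud (array([ 580. , -340.2]), array([320.1, 208.8]), 0.19) 1968
mat (array([ 553.2, -123.9]), array([230.4, 242. ]), 0.23)
floor (array([ 565.9, -112.4]), array([177.8, 187.8]), 88.78)
handle [ 610.4 -224.4   33.7] 114 (array([ 646.5, -224. ]), array([239.6,  93.2]), 28.98)
grip [451.2 391.  254.2] [413. 365. 241.] [486. 401. 260.] 137 (array([453.2, 390.1]), array([26.8, 78.4]), 71.04)
green (array([542.6, 277.9]), array([ 60. , 111.4]), 47.44)
scene
(701, 244) 22 [694.7 243.3   0. ] (array([694.6, 235.1]), array([37.1, 33.4]), 86.93)
(493, 247) 29 [498.2 244.7   0. ] (array([498.9, 247.5]), array([49.4, 23.3]), 52.1)
(490, 60) 51 [494.   62.5   0. ] (array([492.5,  61.5]), array([27.6, 51.3]), 44.38)
(701, 52) 1 [671.7  48.7   0. ] (array([671.7,  48.7]), array([0., 0.]), 0.0)
rackcloud (array([ 580.1, -340.3]), array([319.4, 209. ]), 0.06) 2112
mat (array([ 553.3, -123.2]), array([228.9, 236.9]), 0.81)
floor (array([626.9, -37.5]), array([18.6, 21. ]), 44.29)
handle [ 598.4 -225.9   34. ] 86 (array([ 637.8, -205.2]), array([230. ,  44.9]), 29.58)
grip [443.2 389.  253.6] [415. 384. 244.] [481. 400. 260.] 40 (array([447.8, 391.7]), array([14.9, 66.3]), 88.23)Traceback (most recent call last):
  File "<stdin>", line 22, in <module>
  File "h.py", line 37, in quad
    cn=max(cv2.findContours(m,cv2.RETR_EXTERNAL,cv2.CHAIN_APPROX_NONE)[0],key=cv2.contourArea)
ValueError: max() iterable argument is empty
```

```bash
cat >> h.py <<'E'
D=np.radians
POUR=np.array([597.,151.3]); MY=D(-2.3); MAT=np.array([553.2,-123.5])
def R2(a): return np.array([[np.cos(a),-np.sin(a)],[np.sin(a),np.cos(a)]])
def best(p,a):
    "tool-down quaternion for closing angle a or a+pi, whichever keeps joints nearest and wrist in range"
    q0=np.array(sensors.read_state()['qpos']); o=[]
    for b in(a,a+np.pi):
        j=solver.solve_ik(list(p),list(qdown(b)))
        if j is not None: o.append((abs(j[5])+.3*abs(j-q0).max(),b))
    return list(qdown(min(o)[1]))
def slide_tray(frm,fa,to,ta,feed=100,f=30):
    "grasp handle of tray at frm (yaw fa), slide tray to `to` (yaw ta), release and rise"
    h=lambda o,a:o+R2(a)@[0,-132]
    p,g=h(frm,fa),h(to,ta); q=best([*p,60],fa+np.pi/2)
    fingers.gripper_to(30); robot.reach([*p,110],q); robot.line_to([*p,12],feed=150); fingers.gripper_to(0,f)
    s=sensors.read_state(); print('grip',s['opening'],s['finger_force'],s['t'])
    e=ta-fa; a0=[qdown(fa+np.pi/2),qdown(fa-np.pi/2)]; k=0 if abs(np.dot(a0[0],q))>.999 else 1
    robot.line_to([*g,12],rot=list(qdown(ta+np.pi/2-k*np.pi)),feed=feed)
    robot.dwell(.2); print('after',sensors.read_state()['opening']); fingers.gripper_to(30); robot.line_to([*g,130],feed=200)
def tray_pose(c,dark=65,ctr=None):
    P=cloud(c); ok=(abs(P[...,0]-575)<190)&(P[...,1]<280)&(P[...,1]>-260)&(P[...,2]<25)
    if ctr is not None: ok&=np.hypot(P[...,0]-ctr[0],P[...,1]-ctr[1])<170
    k=np.uint8(ok&(c['image'].max(2)<dark))*255; k=cv2.morphologyEx(k,cv2.MORPH_OPEN,np.ones((5,5)))
    return quad(c,k,3)
E
python3 - <<'E'
from h import *
fingers.gripper_to(30)
slide_tray(np.array([565.9,-112.4]),D(-1.2),POUR,MY)
c=shot('top','t1.png'); print(tray_pose(c,ctr=POUR),sensors.read_state()['t'])
E
```

```text
grip 11.33305016546986 30.001886822283268 4.2667
after 11.829996583255781
(array([596.9, 208.6]), array([ 60.2, 187.3]), 87.85) 8.525
```

```bash
python3 - <<'E'
from h import *
c=shot('scene'); t=load('top')['image']
cv2.imwrite('pics/t1b.png',np.hstack([cv2.resize(t[110:280,50:320],(400,252)),cv2.resize(c['image'][60:260,180:400],(400,364))[:252]]))
E
```

```text
(no output)
```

View pics/t1b.png

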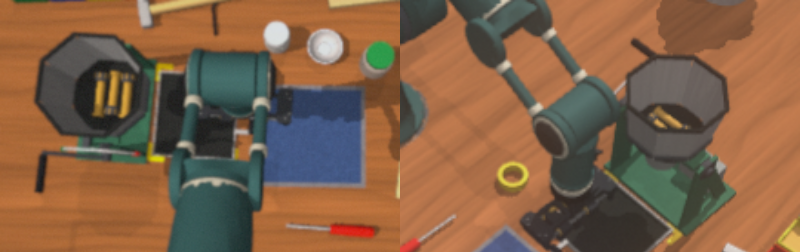

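The arm hides the tray, so I'll move over the lever grip and look again.

```bash
cat >> h.py <<'E'
MX=R2(MY)@[1,0]; MYv=R2(MY)@[0,1]
PIV=POUR+135*MYv-162*MX
def grip_at(th,off=-12):
    "TCP for lever at tilt th (rad), offset along bar"
    b=th-D(62.5); xy=PIV+off*MX-115*np.sin(b)*MYv; return [*xy,195+115*np.cos(b)-19]
E
python3 - <<'E'
from h import *
p=sensors.read_state()['ee_pos']
robot.line_to([p[0],p[1],360],feed=250)
g=grip_at(0); print(np.round(g),np.round(grip_at(2.18)))
q=best(g,MY+np.pi/2)
robot.reach([430,200,370],q); robot.reach([g[0],g[1],g[2]+75],q)
fingers.gripper_to(50)
c=shot('top','t2.png'); s=shot('scene','s2.png'); 
P=cloud(c); ok=(abs(P[...,0]-560)<170)&(P[...,1]<60)&(P[...,1]>-300)
for c in(c,s):
    print(tray_pose(c,ctr=POUR)); P=cloud(c)
    ok=(abs(P[...,0]-553)<150)&(abs(P[...,1]+123)<145)&(abs(P[...,2])<8)
    b=np.uint8(ok&(cv2.cvtColor(c['image'],cv2.COLOR_BGR2HSV)[...,0]>60))*255; print('mat',quad(c,b,1))
    m=np.uint8((abs(P[...,0]-545)<170)&(abs(P[...,1]+350)<75)&(P[...,2]>4)&(cv2.cvtColor(c['image'],cv2.COLOR_BGR2HSV)[...,2]>110))*255
    m=cv2.morphologyEx(m,cv2.MORPH_OPEN,np.ones((3,3)));N,L,S,C=cv2.connectedComponentsWithStats(m);i=1+S[1:,4].argmax();print('rack',rect(P[L==i]),P[L==i][:,2].max(),S[i,4])
t=load('top')['image'];s=s['image']
cv2.imwrite('pics/t2b.png',np.hstack([cv2.resize(t[110:260,50:250],(400,300),interpolation=2),cv2.resize(s[60:225,230:395],(400,400),interpolation=2)[:300]]))
print(sensors.read_state()['t'],sensors.read_state()['qpos'])
E
```

```text
[433. 395. 229.] [424. 191. 229.]
(array([585.9, 162. ]), array([179.8, 190.1]), 86.83)
mat (array([ 553.3, -123.7]), array([231.6, 242.6]), 0.19)
rack (array([ 536.9, -374.9]), array([ 78.3, 259.4]), 83.44) 49.51092871052652 1123
(array([585.3, 163. ]), array([175.6, 184.8]), 86.19)
mat (array([ 555.3, -124.6]), array([233.1, 241.3]), 0.6)
rack (array([ 538.5, -375.6]), array([ 80. , 259.1]), 82.91) 51.95070290980156 920
13.4 [ 6.97171451e-01  6.16260755e-02  1.71716638e+00  1.46686148e-05
  1.36254662e+00 -8.33116021e-01]
```

View pics/t2b.png

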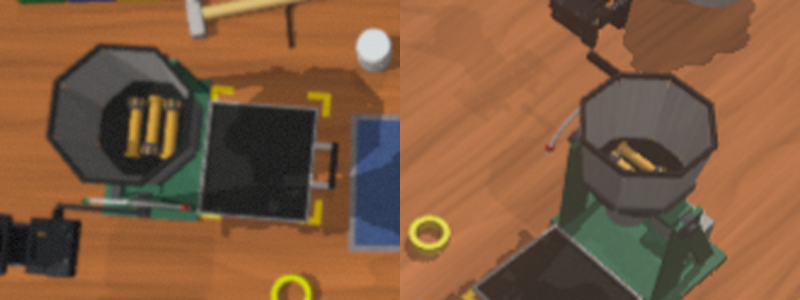

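The tray now stands about 16 mm off the spot, at (585.7,162.3), although it was right when I released it. It was knocked, so I'll reseat it.

```bash
python3 - <<'E'
from h import *
q=list(sensors.read_state()['orientation'])
robot.reach([430,150,370],q)
slide_tray(np.array([585.7,162.3]),D(-3.4),POUR,MY)
p=sensors.read_state()['ee_pos']; robot.line_to([p[0],p[1],360],feed=250)
g=grip_at(0); q=best(g,MY+np.pi/2)
robot.reach([430,200,370],q); robot.reach([g[0],g[1],g[2]+75],q)
fingers.gripper_to(50)
c=shot('top','t3.png'); s=shot('scene','s3.png'); print(tray_pose(c,ctr=POUR),tray_pose(s,ctr=POUR),sensors.read_state()['t'])
E
```

```text
grip 11.698083632823302 30.015382021665573 17.325
after 11.50351439224825
(array([594.3, 151.2]), array([178.1, 189.2]), 89.26) (array([593.8, 153.2]), array([173.8, 185.4]), 89.14) 22.5
```

Tray is within 3 mm of the spot. Now the lever.

```bash
python3 - <<'E'
from h import *
g=grip_at(0); fingers.gripper_to(50); robot.line_to(g,feed=120)
fingers.gripper_to(0,25); s=sensors.read_state(); print(s['opening'],s['finger_force'],np.round(s['contact_force'],1))
for th in np.linspace(0,2.18,13)[1:]:
    robot.line_to(grip_at(th),feed=80); s=sensors.read_state()
    if th>1.2: print(round(th,2),round(s['opening'],1),np.round(s['contact_force'],1))
robot.dwell(1.5)
t=shot('top','t4.png');s=shot('scene','s4.png');print(sensors.read_state()['t'])
cv2.imwrite('pics/t4b.png',np.hstack([cv2.resize(t['image'][110:260,50:250],(400,300),interpolation=2),cv2.resize(s['image'][60:225,200:365],(400,400),interpolation=2)]) if 0 else np.hstack([cv2.resize(t['image'][110:260,50:250],(400,300),interpolation=2),cv2.resize(s['image'][75:225,220:420],(400,300),interpolation=2)]))
E
```

```text
15.008542289545138 24.711146280169487 [-0.6  2.3  0.6]
1.27 14.5 [-3.6  2.9 -7.8]
1.45 14.7 [-4.9  2.7 -5.4]
1.64 14.6 [-3.7  4.  -5.8]
1.82 15.0 [-3.   6.5 -5.4]
2.0 14.4 [-2.2  8.4 -6.3]
2.18 14.2 [-2.8 10.5 -6.3]
30.6167
```

View pics/t4b.png

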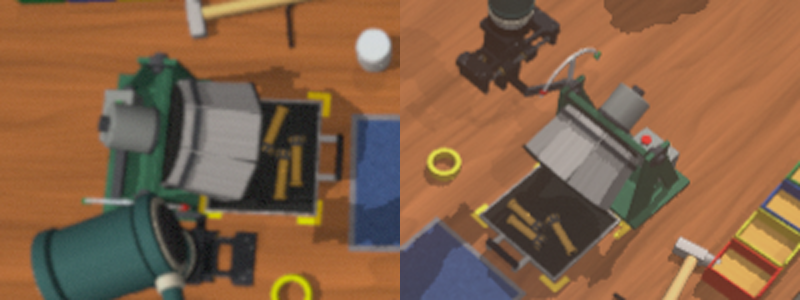

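Three runners lie in the tray. I'll nudge to the mark, hold a little longer, then bring the barrel back level.

```bash
python3 - <<'E'
from h import *
robot.line_to(grip_at(2.21),feed=60); robot.dwell(1.2)
for th in np.linspace(2.2,0,13)[1:]:
    robot.line_to(grip_at(th),feed=90)
robot.line_to(grip_at(-0.02),feed=50,until_force=15); s=sensors.read_state(); print(round(s['opening'],1),np.round(s['contact_force'],1))
fingers.gripper_to(50); g=grip_at(0); robot.line_to([g[0],g[1],g[2]+90],feed=150)
t=shot('top','t5.png');s=shot('scene','s5.png');print(sensors.read_state()['t'])
for c in(t,s):
    print(tray_pose(c,ctr=POUR))
P=cloud(t);R=(abs(P[...,0]-450)<60)&(abs(P[...,1]-391)<40)&(P[...,2]>230)&(P[...,2]<275)&(t['image'].max(2)<80);print('grip',np.median(P[R],0).round(1),R.sum())
cv2.imwrite('pics/t5b.png',np.hstack([cv2.resize(t['image'][110:260,50:250],(400,300),interpolation=2),cv2.resize(s['image'][75:225,220:420],(400,300),interpolation=2)]))
E
```

```text
13.4 [ 4.1 -7.6 -3.9]
38.4833
(array([594.3, 151.3]), array([178.3, 189. ]), 89.24)
(array([593.6, 187.9]), array([105.4, 184.1]), 89.55)
grip [481.6 385.6 254.6] 51
```

View pics/t5b.png

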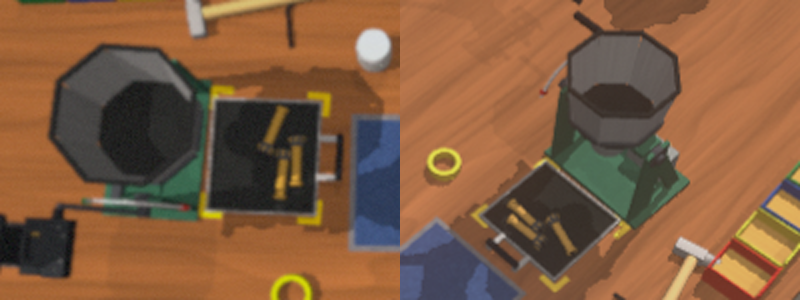

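Barrel is level and empty, with three runners in the tray. Sliding the tray back.

```bash
python3 - <<'E'
from h import *
q=list(sensors.read_state()['orientation'])
robot.reach([430,150,370],q)
slide_tray(np.array([594.3,151.3]),D(-.8),np.array([553.7,-124.]),D(.4),feed=90)
p=sensors.read_state()['ee_pos']; robot.line_to([p[0],p[1],300],feed=250)
robot.reach([400,-480,300],list(qdown(0)) if solver.solve_ik([400,-480,300],list(qdown(0))) is not None else q)
t=shot('top','t6.png');s=shot('scene','s6.png');print(sensors.read_state()['t'],sensors.read_state()['qpos'])
for c in(t,s): print(tray_pose(c,ctr=MAT))
cv2.imwrite('pics/t6b.png',np.hstack([cv2.resize(t['image'][160:240,220:310],(405,360),interpolation=2),cv2.resize(s['image'][185:265,190:280],(395,351),interpolation=2)[:360] if 0 else cv2.resize(s['image'][185:265,190:280],(395,360),interpolation=2)]))
E
```

```text
grip 11.484294060212092 29.999654330313206 42.425
after 11.234268837365901
49.0667 [-9.14136249e-01  1.38937997e-01  1.64177887e+00  4.51637731e-04
  1.36214094e+00 -9.16679580e-01]
(array([555.2, -89.2]), array([185.3, 114. ]), 1.16)Traceback (most recent call last):
  File "<stdin>", line 8, in <module>
  File "h.py", line 62, in tray_pose
    return quad(c,k,3)
  File "h.py", line 37, in quad
    cn=max(cv2.findContours(m,cv2.RETR_EXTERNAL,cv2.CHAIN_APPROX_NONE)[0],key=cv2.contourArea)
ValueError: max() iterable argument is empty
```

```bash
python3 - <<'E'
from h import *
t=load('top');s=load('scene')
cv2.imwrite('pics/t6b.png',np.hstack([cv2.resize(t['image'][155:255,210:310],(400,400),interpolation=2),cv2.resize(s['image'][175:265,185:275],(400,400),interpolation=2)]))
E
```

```text
(no output)
```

View pics/t6b.png

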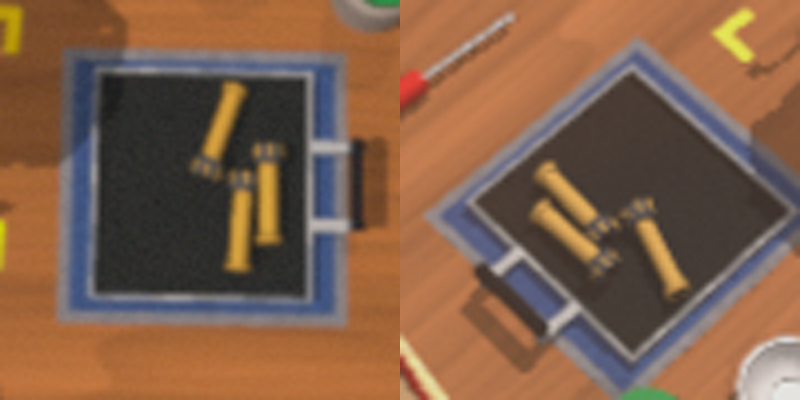

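Left half, top view at scale 4: the tray is centred on the mat. The crown/bead pairs are A (207,165)/(233,92), B (241,180)/(237,262) and C (267,150)/(268,240). B and C lie only about 25 mm apart, so I'll take A first, then push C axially clear of B.

```bash
cat >> h.py <<'E'
RACK=np.array([537.7,-375.3]); RY=D(-6.8); GZ=7
def runners(c,z=16):
    "brass blobs in the tray: [(xy origin, axis angle mod pi, length, px)]"
    P=cloud(c); hsv=cv2.cvtColor(c['image'],cv2.COLOR_BGR2HSV)
    m=np.uint8((abs(P[...,0]-553)<100)&(abs(P[...,1]+124)<95)&(hsv[...,1]>110)&(hsv[...,2]>95)&(hsv[...,0]>8)&(hsv[...,0]<30))*255
    N,L,S,C=cv2.connectedComponentsWithStats(m,connectivity=4); o=[]
    for i in range(1,N):
        if S[i,4]<30: continue
        X=plane(c,np.argwhere(L==i)[:,::-1],z)[:,:2]; mu=X.mean(0); v=np.linalg.svd(X-mu,full_matrices=False)[2][0]
        a=(X-mu)@v; o.append((mu+v*(a.min()+a.max())/2,np.arctan2(v[1],v[0]),np.ptp(a),C[i],L==i))
    return o
def crown_side(c,r,z=16):
    "crown direction: the darker end"
    mu,a,l=r[:3]; X=c['image'].max(2); P=plane(c,np.argwhere(np.ones((384,512)))[:,::-1],z)[:,:2].reshape(384,512,2)
    d=P-mu; e=np.array([np.cos(a),np.sin(a)]); lo=d@e; la=d@[-e[1],e[0]]
    val=[(X[(abs(la)<9)&(abs(s*lo-l/2-9)<6)]).mean() for s in(1,-1)]; return val
def choose(p,ap,q,aq):
    "wrist half-turn that serves pick (p,ap) and place (q,aq)"
    o=[]
    for k in(0,np.pi):
        J=[solver.solve_ik([*p,GZ+40],list(qdown(ap+k))),solver.solve_ik([*q,80],list(qdown(aq+k)))]
        if all(j is not None for j in J): o.append((max(abs(j[5]) for j in J),k))
    return min(o)[1]
def pick_place(xy,phi,notch,along=0,f=40,opening=28):
    "runner origin xy, crown direction phi; grip `along` mm toward crown from origin"
    p=xy+along*np.array([np.cos(phi),np.sin(phi)]); rphi=RY+np.pi/2
    q=RACK+R2(RY)@[notch,along]; ap,aq=phi+np.pi/2,rphi+np.pi/2
    k=choose(p,ap,q,aq); Q1,Q2=list(qdown(ap+k)),list(qdown(aq+k))
    fingers.gripper_to(opening,f); robot.reach([*p,130],Q1); robot.line_to([*p,GZ],feed=150,until_force=12)
    fingers.gripper_to(0,f); robot.line_to([*p,130],feed=150)
    s=sensors.read_state(); print('held',round(s['opening'],1),round(s['finger_force'],1),s['t'])
    if s['opening']<8: return False
    robot.reach([*q,130],Q2); robot.line_to([*q,45],feed=150)
    hit=robot.line_to([*q,GZ+15],feed=50,until_force=6); s=sensors.read_state()
    print('down',hit,round(s['ee_pos'][2],1),round(s['opening'],1))
    fingers.gripper_to(28); robot.line_to([*q,130],feed=200); return True
E
python3 - <<'E'
from h import *
for n in('top','scene'):
    c=load(n)
    for r in runners(c): print(n,r[0].round(1),np.degrees(r[1]).round(1),r[2].round(1),r[3].round(1),np.round(crown_side(c,r)))
t,s=load('top'),load('scene')
for x in runners(t):
    y=min(runners(s),key=lambda y:np.hypot(*(x[0]-y[0]))); print('tri z',tri(t,x[3],s,y[3]).round(1))
    print(cloud(t)[x[4]].mean(0).round(1))
E
```

```text
top [ 609.6 -139.3] 162.7 69.8 [265.4 184.3] [108. 114.]
top [ 539.6 -178.8] -179.0 69.1 [276.5 205.4] [ 51. 113.]
top [ 514.9 -154.9] 176.4 69.6 [269.4 212.4] [ 47. 113.]
scene [ 509.5 -154.8] -3.5 67.1 [221.6 217.6] [121.  86.]
scene [ 535.  -179.3] 3.3 66.7 [221.6 226.4] [120.  72.]
scene [ 606.6 -139.1] -19.5 70.9 [243.3 232.3] [ 81. 114.]
tri z [ 609.6 -140.    19.2]
[ 610.2 -139.4   19. ]
tri z [ 537.1 -179.4   19.3]
[ 537.9 -178.6   18.7]
tri z [ 512.2 -155.6   22.5]
[ 513.3 -154.6   19.5]
```

Heights agree at about 16–19 mm. Picking A, with its crown toward 161°.

```bash
python3 - <<'E'
from h import *
print(pick_place(np.array([605.2,-138.2]),D(161.6),78))
robot.reach([400,-480,300],list(sensors.read_state()['orientation']))
t=shot('top');s=shot('scene');print(sensors.read_state()['t'])
for c in(t,s):
    for r in runners(c): print(r[0].round(1),np.degrees(r[1]).round(1),r[2].round(1),np.round(crown_side(c,r)))
cv2.imwrite('pics/t7b.png',np.hstack([cv2.resize(t['image'][155:255,210:360],(480,320),interpolation=2),cv2.resize(s['image'][185:305,145:265],(320,320),interpolation=2)]))
E
```

```text
held 14.8 40.0 53.1833
down True 24.7 14.5
True
57.6
[ 539.6 -178.8] -179.0 69.1 [ 51. 113.]
[ 514.9 -154.7] 175.7 69.7 [ 47. 112.]
[ 509.5 -154.9] -3.0 67.0 [117.  87.]
[ 534.9 -179.7] 1.8 67.1 [118.  72.]
```

View pics/t7b.png

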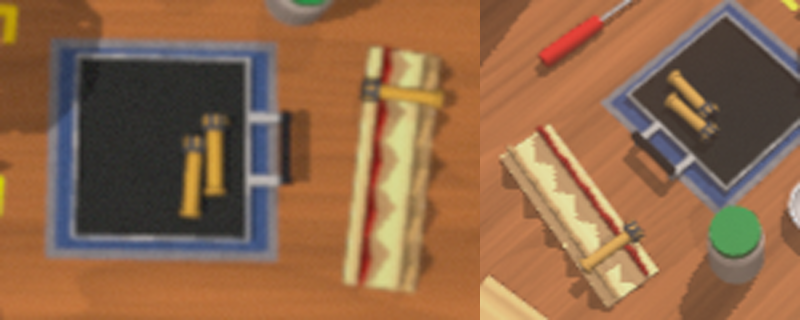

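A lies in its notches with the crown at the red rail. Now push C axially (+x) to clear it from B.

```bash
python3 - <<'E'
from h import *
q=best([480,-180.5,60],D(1.4)); fingers.gripper_to(0,10)
robot.reach([480,-180.5,80],q); robot.line_to([480,-180.5,8],feed=120,until_force=10); print(sensors.read_state()['ee_pos'])
robot.line_to([535,-179.2,8],feed=60); robot.line_to([525,-179.2,8]); robot.line_to([525,-179.2,150],feed=250)
robot.reach([400,-480,300],q)
t=shot('top');s=shot('scene');print(sensors.read_state()['t'])
for c in(t,s):
    print(tray_pose(c,ctr=MAT) if c is t else '')
    for r in runners(c): print(r[0].round(1),np.degrees(r[1]).round(1),r[2].round(1),np.round(crown_side(c,r)))
E
```

```text
[ 480.55032186 -180.9922532     8.46771521]
63.7917
(array([ 555.9, -122.7]), array([185.2, 175.9]), 1.14)
[ 553.6 -168.2] 169.1 135.4 [48. 99.]

[ 548.9 -169.7] -10.9 133.3 [90. 74.]
```

```bash
python3 - <<'E'
from h import *
t,s=load('top'),load('scene')
cv2.imwrite('pics/t8b.png',np.hstack([cv2.resize(t['image'][160:240,220:300],(400,400),interpolation=2),cv2.resize(s['image'][180:260,190:270],(400,400),interpolation=2)]))
E
```

```text
(no output)
```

View pics/t8b.png

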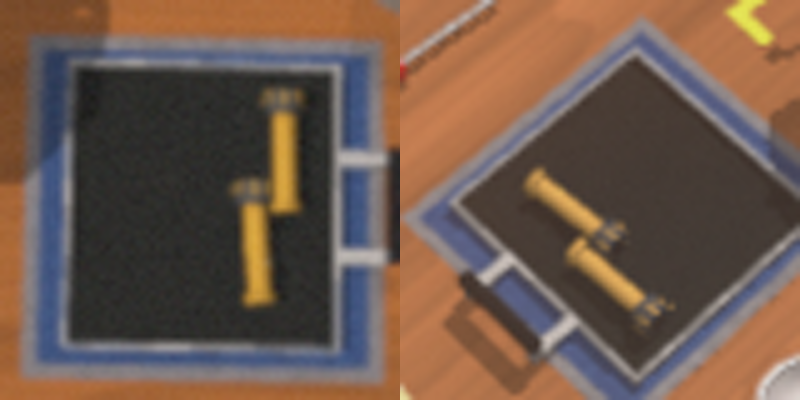

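C (crown at (282,90), left half) is now clear of B (crown at (252,190)). I'll measure each, then pick C and B.

```bash
python3 - <<'E'
from h import *
t=load('top'); r=runners(t)[0]; q=np.argwhere(r[4])[:,::-1]
isB=((q[:,0]<274.4)&(q[:,1]>197.5))|(q[:,1]>203)
res=[]
for k in(~isB,isB):
    X=plane(t,q[k],16)[:,:2]; mu=X.mean(0); v=np.linalg.svd(X-mu,full_matrices=False)[2][0]; v*=np.sign(v[0]); a=(X-mu)@v
    m=mu+v*(a.min()+a.max())/2+v*(68-np.ptp(a))/2*0; o=m+3*v+[-2.3,0]; print(o.round(1),np.degrees(np.arctan2(v[1],v[0])).round(1),np.ptp(a).round(1)); res.append((o,np.arctan2(v[1],v[0])))
np.save('/tmp/BC.npy',np.array([[*o,a] for o,a in res]))
if all(50<1000 for _ in res):
    o,a=res[0]; print(pick_place(o,a,26,along=5,opening=25))
robot.reach([400,-480,300],list(sensors.read_state()['orientation']))
t=shot('top');s=shot('scene');print(sensors.read_state()['t'])
for c in(t,s):
    for r in runners(c): print(r[0].round(1),np.degrees(r[1]).round(1),r[2].round(1),np.round(crown_side(c,r)))
E
```

```text
[ 585.3 -177. ] 2.3 69.8
[ 526.1 -159.6] 0.9 75.8
held 14.7 40.0 68.4333
down True 24.6 14.9
True
73.2833
[ 521.8 -159. ] -175.6 69.2 [ 49. 110.]
[ 516.8 -160.3] 3.8 67.3 [118.  74.]
```

```bash
python3 - <<'E'
from h import *
print(pick_place(np.array([522.3,-159.4]),D(4.1),-26))
robot.reach([300,-480,350],list(sensors.read_state()['orientation']))
t=shot('top');s=shot('scene');print(sensors.read_state()['t'])
print(tray_pose(t,ctr=MAT),tray_pose(s,ctr=MAT,dark=75))
cv2.imwrite('pics/t9b.png',np.hstack([cv2.resize(t['image'][110:255,50:360],(420,196),interpolation=2),cv2.resize(s['image'][185:305,145:310],(380,276),interpolation=2)[:196]]) if 0 else np.vstack([cv2.resize(t['image'][110:255,50:360],(640,300),interpolation=2),cv2.resize(s['image'][185:305,100:356],(640,300),interpolation=2)]))
E
```

```text
held 14.5 40.0 77.4917
down True 24.5 14.8
True
82.5583
(array([ 555.3, -121.3]), array([186.2, 176.6]), 0.47) (array([ 553.2, -119.8]), array([187. , 176.9]), 0.63)
```

View pics/t9b.png

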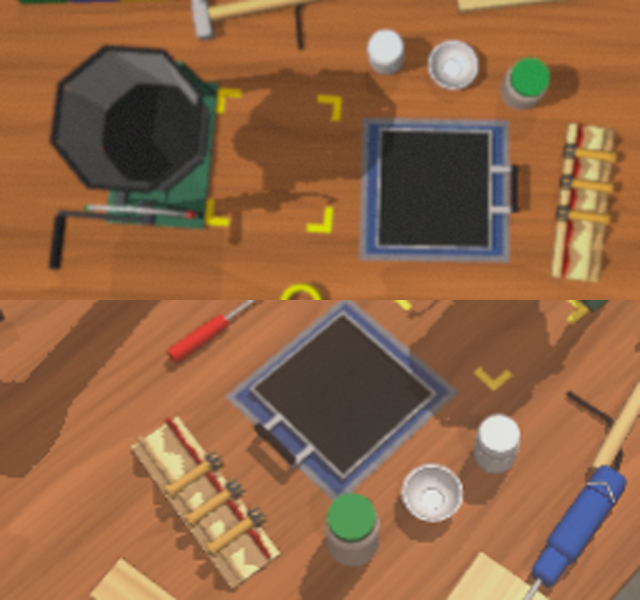

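All three runners lie in notches with crowns at the red rail, the tray is empty on its mat and the barrel is empty. A quick check of runner seating and lever level before handing in.

```bash
python3 - <<'E'
from h import *
t=load('top');P=cloud(t);h=cv2.cvtColor(t['image'],cv2.COLOR_BGR2HSV)
R=(abs(P[...,0]-435)<22)&(abs(P[...,1]-391)<40)&(P[...,2]>200)&(P[...,2]<300)&(t['image'].max(2)<80);print('grip',np.median(P[R],0).round(1),R.sum())
for x in(78,26,-26):
    for y in(-18,0,18):
        w=RACK+R2(RY)@[x,y]; m=np.hypot(P[...,0]-w[0],P[...,1]-w[1])<6; print(x,y,np.percentile(P[m][:,2],80).round(1),end=' | ')
    print()
E
```

```text
grip [437.2 390.  257.8] 81
78 -18 41.9 | 78 0 41.0 | 78 18 40.1 | 
26 -18 40.6 | 26 0 40.6 | 26 18 41.4 | 
-26 -18 42.3 | -26 0 42.0 | -26 18 42.4 |
```

```bash
python3 -c "
from h import *
print(finish_job())"
```

```text
the job is handed in; nothing more can be done
None
```

I handed the job in: the barrel was emptied and returned to level, all three runners lie in the rack with their crowns at the red rail, and the empty tray is back on its mat. The tray was knocked about 16 mm off the pouring spot once, and I reseated it before tipping the barrel.

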